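Clamp the peeler in the sharpening jig and set its angle dial

TASK

The peeler lies loose in the channel of the sharpening jig. Swing the jig's clamp lever over by its black grip bar and press it down until it snaps fully shut and grips the peeler; then click the angle dial round to the mark with three pips (small studs on the plate round it). Leave the peeler lying in its channel, and do not disturb the cup, garlic, salt shaker and bowl.

Things in the scene. Friction and masses are not known exactly. Their poses are not given: they have to be found in the camera images.
- jig: Sharpening jig, fixed: wooden block 124 x 252 mm (its x, y), deck 30 mm above the counter. Origin: centre of its underside. Its y points to the robot's left (yaw within 0.2 rad). In its frame: dial at y = -75 mm, lever hinge at y = 0 between steel cheeks (x = +-48 to +-58 mm, 73 mm high), peeler channel at y = 50 mm, step at y = 107 mm.
- clamp_lever (a joint): Lever angle, rad. 0: open, arms leaning back over the dial, 30 degrees above level to the jig's -y; grows as the bar goes over to +y. Arms level at 2.62; shut on the peeler about 2.68. Starts at 0 to 0.4; stays where it is let go up to 2.3. From 2.35 to 2.6 a snap resists with about 10 N at the bar; past it the lever springs on to the peeler. Finish with a firm push of 15 to 25 N.
- lever_bar (a point): Middle of the lever's black grip bar: round, 14 mm thick, along the jig's x, 115 mm from the hinge axis, at the ends of two steel arms (70 mm between them). It turns freely in a light pinch, so a gripper pointing down can carry it round. The point turns with the lever.
- lever_hinge (a point): Middle of the lever's hinge axis, 60 mm above the counter; the axis is the jig's x. Axes as the jig's.
- step (a point): Centre of the top of a wooden step, 90 x 34 mm (jig's x, y), 42 mm above the counter. The shut lever's bar lies about 3 mm above it: no room there for fingertips round the bar, so the last part must be pushed from above. Axes as the jig's.
- channel (a point): Centre of the channel's floor, 30 mm above the counter. The channel runs along the jig's x between two steel ribs 104 mm long, 12 mm high, 33 mm apart. Axes as the jig's.
- clamp_shoe: Rubber shoe, 30 x 16 x 10 mm, swivelling a little under the bridge between the lever's arms, 50 mm from the hinge; it comes down on the peeler's handle. Origin on its swivel in the bridge, 12 mm above its face.
- dial (a joint): Angle of the black dial, rad, anticlockwise from above. Four click stops, marked by groups of small studs on the steel plate round it: one pip at 0, two at 0.6, three at 1.2, four at 1.8. Starts near the one-pip or two-pip stop, or between them. It resists with up to 0.3 N m between stops and drops into the nearest when let go.
- dial_grip (a point): On the dial's upright axis, 60 mm above the counter: the height to grip its bar (12 mm wide, 46 mm long, 37 to 66 mm above the counter, on a disc 56 mm across). In the jig's frame the bar's nose, with a steel line on top, points along (sin a, -cos a), a = dial - 0.9; the point's own axes turn with the dial and are the jig's at dial 0. The open lever covers the dial.
- peeler: Loose peeler lying along the channel, 170 x 25 x 18 mm. Origin: middle of its underside; handle (105 mm long, 17 mm high) towards its -x, blade towards +x.
- steel_cup: Steel cup, 76 mm across, 100 mm high, behind the jig. Origin: centre of its underside.
- garlic: Garlic bulb, 59 mm across, 60 mm high, behind the jig. Origin: centre of its underside.
- salt_shaker: Salt shaker, 44 mm across, 90 mm high, to the right of the jig. Origin: centre of its underside.
- katori_2: Steel bowl, 108 mm across, 39 mm high, right of the salt shaker. Origin: centre of its underside.

How it is judged:
On the way, in this order (a step that is already met when the one before it is completed fails the run):
1. the clamp lever is snapped shut on the peeler (value of joint clamp_lever above 2.635 rad and contact force between clamp_shoe and peeler above 1.5 N), for 0.2 s.
2. the dial stands at the three-pip mark (value of joint dial between 1.05 and 1.35 rad), for 0.2 s.
At the end, for the whole second after the job is handed in: The lever is shut (joint above 2.635) and presses on the peeler with more than 1.5 N; the dial rests within 0.15 rad of the three-pip stop (1.2); the peeler lies on the channel's floor, within 10 mm of its middle line and 0.2 rad of its direction, its handle under the shoe (all of step 1 and all of step 2 and y of peeler in the frame of channel between -0.01 and 0.01 m and x of peeler in the frame of channel between -0.01 and 0.07 m and z of peeler in the frame of channel below 0.006 m and angle between the x axis of peeler and the x axis of jig, either way round below 0.2 rad and velocity of joint dial between -0.1 and 0.1 rad/s); the robot touches nothing.
It fails at once if the steel cup is pushed more than 30 mm or tipped (distance of steel_cup from where it was at the start of the episode above 0.03 m or angle between steel_cup's own z axis and vertical above 0.5 rad).
It fails at once if the garlic is pushed more than 30 mm or tipped (distance of garlic from where it was at the start of the episode above 0.03 m or angle between garlic's own z axis and vertical above 0.5 rad).
It fails at once if the salt shaker is pushed more than 30 mm or tipped (distance of salt_shaker from where it was at the start of the episode above 0.03 m or angle between salt_shaker's own z axis and vertical above 0.5 rad).
It fails at once if the steel bowl is pushed more than 30 mm or tipped (distance of katori_2 from where it was at the start of the episode above 0.03 m or angle between katori_2's own z axis and vertical above 0.5 rad).
It fails at once if the peeler is taken out of its channel (z of peeler in the frame of channel above 0.03 m).
It also fails if it takes over 54 s, if anything falls off the work surface, if the arm or the gripper's body presses on something with over 40 N, if the wrist force passes 120 N, or if a joint passes its speed limit or range.

ROBOT

A 7-joint arm with a two-finger parallel gripper is mounted at the origin on a cart in front of the work surface, level with it; the furniture and walls round the work are solid. World frame = base frame: x ahead of the robot, y to its left, z up, the work surface at z = 0. Lengths are in m, angles in rad, forces in N, time in s.
With the tool pointing down it reaches from about 0.375 to 0.925 m from the base axis. Payload 3.1 kg.
Tool frame: the origin (TCP) lies midway between the tips of the shut fingers; the grasp point (between the pads) lies 19 mm behind it; z points along the fingers, y is the line along which they close (so a half turn about z gives the same grasp; the last joint's range is limited). The gripper opens to 85 mm and grips with 20 to 120 N. Pads are 22 mm wide; open, the fingers measure 114 mm over their backs; the gripper's body (76 mm by 85 mm) begins 54 mm behind the grasp point. The pads swing forward as they close: fully open they stand 13 mm farther back than shut.
Start: joints at [-1.375, 0.383, 0.044, 1.598, -0.018, 1.161, -0.05], TCP at [0.188, 0.622, 0.231] pointing down, gripper open.
Joint ranges: [-2.61, 2.61], [-0.41, 2.15], [-1.48, 1.57], [0, 2.5], [-1.57, 4.71], [0.05, 1.97], [-2.85, 2.85]. Speed limits (rad/s): [2.79, 2.79, 3.14, 3.14, 3.14, 3.14, 3.14].

INTERFACE

Orientations are given as [roll, pitch, yaw] about the fixed x, y, z axes, in that order (R = Rz(yaw) Ry(pitch) Rx(roll)).
In Python, from plant import read_state, snapshot, calibration, close_job, boxes_of, place_of gives the robot as it stands. The module is installed in compiled form; this text tells all that it offers.
- The arm moves only by the tool apply_moves, never from a script. Its argument "rows" is a list of rows, each an object of numbers: "x", "y", "z": the shift along the tool's x, y, z in cm; "yaw": the turn about the tool's z in rad; "claw": the opening, from 0 (shut) to 1 (fully open). A call has 1 to 20 rows; each row shifts and turns the commanded pose from where the row before left it, along the tool's axes as they then stand; what a row does not reach is not made up. A row lasts 1/8 s, in which the tool goes at most 62.5 mm and 10.7 degrees, less where a joint would pass 70% of its speed; a pose out of reach is approached as far as the arm can. A call with a gripper value outside its range is refused whole. The fingers move at their own pace and stop on an object; "squeeze" is the grip in N (left out, the last holds). Time passes only in rows, so rows that do not move let the fingers close. It gives the time, the measured TCP pose, the force, the opening and the grip force at its end, in the units of the state.
- read_state(): the state, without advancing time (a new reading comes with each control period).
- snapshot(name): name is "scene" or "top"; returns the picture (384x512x3 uint8, red, green, blue); there is no depth.
- calibration(name): a dict with "fx", "fy", "cx", "cy" (pixels), "dist" ([k1, k2, p1, p2, k3] as OpenCV has them; the pictures are not rectified), "world_to_cam" (4x4, takes a point from world to camera coordinates). Camera axes: x right, y up, looking along -z (the intrinsics and any distortion apply to the point x, -y, -z); pixel columns grow to the right and rows downward; lengths in m; the calibration is good to about 2 mm. A picture is of the moment at which its call begins. calibration takes no time and is no camera call.
- close_job(): hands the job in; it is judged then, once.
Trained networks look in the newest picture that a camera, given by its name, has taken for a name from the list of things; names that differ only in an ending like _2 or _b are one class to them, and where a whole thing is asked for, a point or a joint stands for the part that bears it (a point fixed in the world has none). Each returns a list of dicts, best first, with "score" (0 to 1); they miss things now and then, are a little off and sometimes report something else, mostly with a low value. They report only what shows in the picture. A call takes as long as a camera call.
- boxes_of(target, camera): "uv" ([column, row] in pixels, amid what is visible of it).
- place_of(target, camera): "uv" ([column, row] in pixels: a listed point, or the origin of a listed thing).
The state is a dict: "time_s": time; "qpos": joint angles; "dq": joint speeds; "joint_torque": joint torques, N m; "tcp_pos": TCP position; "tcp_rot": TCP orientation; "contact_force": force on the tool from outside, world axes, zero at the start; "moment": the same for the moment, N m; "opening": finger opening in m; "grip_force": force on a finger pad.
Only numpy, scipy, OpenCV 4.12 (cv2) and the standard library are available. Lean on these libraries where they do the work, as an engineer would, in place of code of your own. Each camera call takes 0.05 s, during which the arm holds its last target. There are 200 camera calls.

## Working session

There is one attempt and no reset: what is moved stays moved. The work goes in short steps, Python scripts to look and compute and a tool call to move; the robot and the scene stay as the last step left them, time stands still between calls to the robot, and variables do not carry over. Pictures are saved under pics/ and viewed, at most 10 in all, crops included, and the job is handed in when it is done.

Besides the shell and the picture viewer there is one more tool, called after "Request:" by a JSON object that holds its "name" and its "arguments". apply_moves: Moves the arm, as the interface text tells. Its arguments: {"type":"object","properties":{"rows":{"type":"array"},"squeeze":{"type":"number"}},"required":["rows"]}

```bash
mkdir -p pics
cat > h.py <<'E'
import numpy as np, cv2
from plant import *
from scipy.optimize import least_squares
from scipy.spatial.transform import Rotation as R
def proj(P,cam):
    c=calibration(cam); T=np.array(c["world_to_cam"]); P=np.atleast_2d(P)
    Q=(T[:3,:3]@P.T).T+T[:3,3]; Q=Q*[1,-1,-1]
    K=np.array([[c["fx"],0,c["cx"]],[0,c["fy"],c["cy"]],[0,0,1]])
    return cv2.projectPoints(Q,np.zeros(3),np.zeros(3),K,np.array(c["dist"],float))[0][:,0]
def onplane(uv,z,cam):
    return least_squares(lambda p:(proj([p[0],p[1],z],cam)[0]-uv),[0.6,0]).x
def save(cam,name,img=None):
    im=snapshot(cam) if img is None else img
    cv2.imwrite("pics/"+name+".png",im[:,:,::-1]); return im
E
python3 - <<'E'
from h import *
s=read_state(); print(s["time_s"],s["tcp_pos"],s["tcp_rot"],s["opening"],s["contact_force"])
a=save("scene","s0"); b=save("top","t0")
for cam in("scene","top"):
    for n,z in [("jig",0),("lever_bar",None),("lever_hinge",.06),("step",.042),("channel",.03),("dial_grip",.06),("peeler",.03),("clamp_shoe",None),("steel_cup",0),("garlic",0),("salt_shaker",0),("katori_2",0)]:
        r=place_of(n,cam)
        for q in r[:1]: print(cam,n,np.round(q["uv"],1),round(q["score"],2),None if z is None else onplane(q["uv"],z,cam).round(4))
E
```

```text
0.0 [0.18796353 0.6212139  0.22985421] [-3.13888716e+00  1.64923389e-04  2.84784820e+00] 0.08567090821048504 [ 0.44894524 -0.55889688 -0.60796929]
scene jig [302.8 252.7] 0.7 [ 0.4716 -0.0827]
scene lever_bar [311.7 188.6] 0.74 None
scene lever_hinge [304.4 233.8] 0.55 [ 0.4666 -0.0698]
scene step [296.9 262.4] 0.9 [0.4501 0.0227]
scene channel [298.9 253.7] 0.94 [ 0.4638 -0.0291]
scene dial_grip [308.1 219.4] 0.65 [ 0.4825 -0.1442]
scene peeler [292.8 252.7] 0.62 [ 0.4777 -0.027 ]
scene clamp_shoe [306.2 210.1] 0.4 None
scene steel_cup [158.6 271.8] 0.67 [0.7317 0.1329]
scene garlic [191.6 260.4] 0.64 [0.6932 0.063 ]
scene salt_shaker [330.4 212.4] 0.5 [ 0.4712 -0.334 ]
scene katori_2 [334.7 201.1] 0.76 [ 0.4811 -0.4237]
top jig [235.7 243.6] 0.63 [ 0.4658 -0.0861]
top lever_bar [266.9 236.9] 0.9 None
top lever_hinge [233.4 244. ] 0.62 [ 0.4675 -0.0816]
top step [196.  248.2] 0.57 [0.4534 0.0181]
top channel [214.4 244.5] 0.81 [ 0.4637 -0.0296]
top dial_grip [269.5 241.9] 0.71 [ 0.4749 -0.1763]
top peeler [211.5 237.2] 0.64 [ 0.4831 -0.0212]
top clamp_shoe [214.8 243.1] 0.74 None
top steel_cup [159.  148.5] 0.74 [0.7275 0.1374]
top garlic [191.9 161.9] 0.76 [0.6916 0.0432]
top salt_shaker [323.5 242.8] 0.63 [ 0.4727 -0.3316]
top katori_2 [359.4 242. ] 0.84 [ 0.4766 -0.4338]
```

View pics/s0.png

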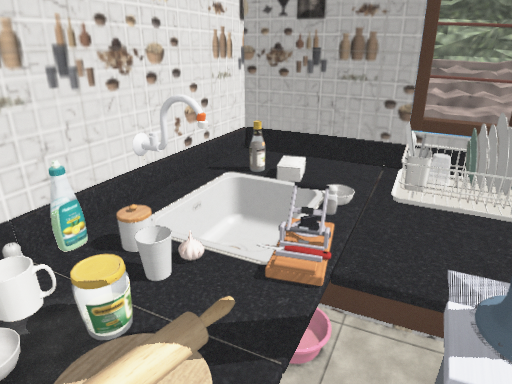

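View pics/t0.png

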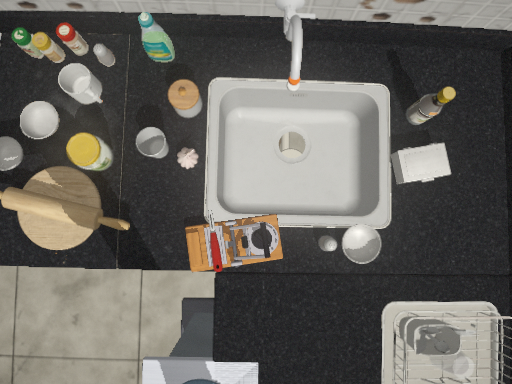

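The scene shows the jig at about (303,250) with its lever leaning back over the dial. In the top view the jig is at (235,243), the red peeler handle at (215,250) and the bar near (266,238).

```bash
cat > fit.py <<'E'
from h import *
PTS={"lever_hinge":(0,0,.06),"step":(0,.107,.042),"channel":(0,.05,.03),"dial_grip":(0,-.075,.06),"jig":(0,0,0)}
def jw(p,P):
    c,s=np.cos(p[2]),np.sin(p[2]); P=np.atleast_2d(P)
    return np.c_[p[0]+c*P[:,0]-s*P[:,1],p[1]+s*P[:,0]+c*P[:,1],P[:,2]]
def bar(th,r=.115): # th=0: 30deg above -y
    a=np.pi-np.radians(30)-th
    return np.array([0,r*np.cos(a),.06+r*np.sin(a)])
E
python3 - <<'E'
from fit import *
snapshot("scene");snapshot("top")
obs=[]
for cam in("scene","top"):
    for n in list(PTS)+["lever_bar"]:
        r=place_of(n,cam)
        if r: obs.append((cam,n,np.array(r[0]["uv"])))
im=snapshot("top")
hsv=cv2.cvtColor(im,cv2.COLOR_RGB2HSV)
def f(p):
    o=[]
    for cam,n,uv in obs:
        P=bar(p[3]) if n=="lever_bar" else PTS[n]
        o+=list(proj(jw(p,P),cam)[0]-uv)
    return o
r=least_squares(f,[.467,-.08,.1,.2],loss="soft_l1"); print(r.x.round(4)); print(np.round(np.array(f(r.x)).reshape(-1,2),1).tolist(),[o[:2] for o in obs])
p=r.x
out=[]
for cam,(u,v,w,h) in (("top",(175,200,120,85)),("scene",(255,175,90,120))):
    img=snapshot(cam); S=5
    crop=cv2.resize(img[v:v+h,u:u+w],None,fx=S,fy=S,interpolation=cv2.INTER_CUBIC)
    def d(P,col):
        q=proj(jw(p,P),cam)
        for a in q: cv2.circle(crop,tuple(int(x) for x in ((a-[u,v]+.5)*S)),3,col,-1)
    d([(sx*.062,sy*.126,.03) for sx in(-1,1) for sy in(-1,1)],(0,255,0))
    d([bar(p[3])+[x,0,0] for x in(-.035,0,.035)],(255,0,255))
    d([PTS[k] for k in PTS if k!="jig"],(0,255,255))
    print(cam,crop.shape); save(cam,"c_"+cam,crop[:600,:800])
E
```

```text
[ 0.4725 -0.0827  0.181   0.2685]
[[1.7, 0.5], [-1.6, -1.1], [4.4, 0.1], [0.3, -3.2], [1.8, 0.1], [-0.4, -1.8], [0.1, 1.3], [-0.6, 1.0], [-2.4, -1.7], [1.3, -0.5], [-0.3, -3.5]] [('scene', 'lever_hinge'), ('scene', 'step'), ('scene', 'dial_grip'), ('scene', 'jig'), ('scene', 'lever_bar'), ('top', 'lever_hinge'), ('top', 'step'), ('top', 'channel'), ('top', 'dial_grip'), ('top', 'jig'), ('top', 'lever_bar')]
top (425, 600, 3)
scene (600, 450, 3)
```

View pics/c_top.png

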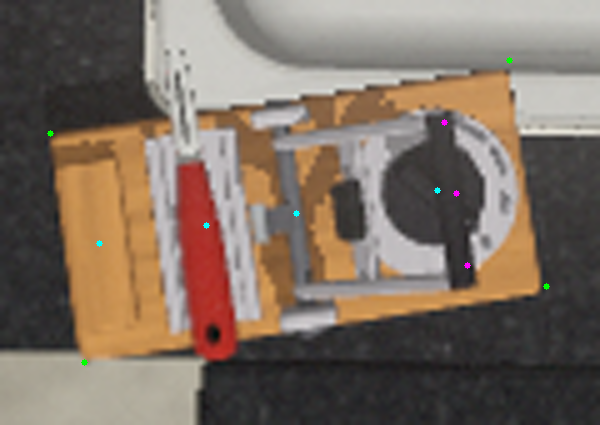

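View pics/c_scene.png

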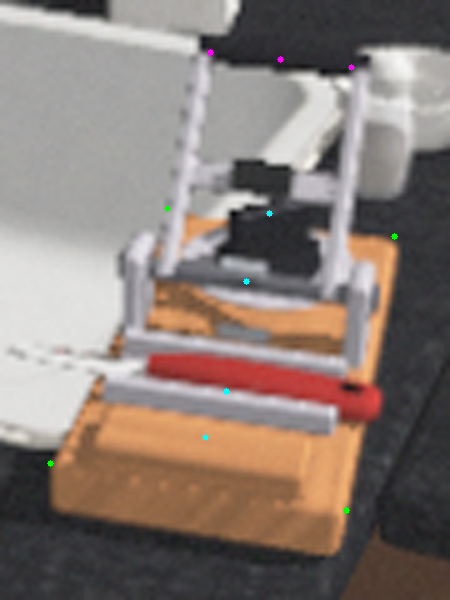

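The crops show the jig rotated by about 0.15 rad, with the deck corners at top-crop (52,135), (82,360), (509,72) and (541,292). The bar runs from (438,114) to (460,287). I'll refit with these.

Run:
```python
from fit import *
o=[]
def add(cam,px,P):
    off=(175,200) if cam=="top" else (255,175); o.append((cam,np.array(px)/5+off-.5,P))
C=lambda sx,sy:(sx*.062,sy*.126,.03)
for px,P in [((52,135),C(1,1)),((82,360),C(-1,1)),((509,72),C(1,-1)),((541,292),C(-1,-1))]: add("top",px,P)
for px,P in [((56,463),C(1,1)),((345,516),C(-1,1)),((395,241),C(-1,-1))]: add("scene",px,P)
def f(p):
    r=[]
    for cam,uv,P in o: r+=list(proj(jw(p,P),cam)[0]-uv)
    for cam,px in(("top",(449,201)),("scene",(285,57))):
        off=(175,200) if cam=="top" else (255,175)
        r+=list(proj(jw(p,bar(p[3])),cam)[0]-(np.array(px)/5+off-.5))
    return r
r=least_squares(f,[.467,-.08,.15,.2]); p=r.x
print(p.round(4)); print(np.array(f(p)).reshape(-1,2).round(1).tolist())
print("bar",jw(p,bar(p[3])).round(4),"hinge",jw(p,PTS["lever_hinge"]),"dial",jw(p,PTS["dial_grip"]))
np.save("p.npy",p)
for th in (0.2,.5,1,1.5,2,2.3,2.68): print(th,jw(p,bar(th)).round(3))
s=read_state();print(s["tcp_pos"],s["tcp_rot"],s["qpos"].round(3) if hasattr(s["qpos"],"round") else s["qpos"])
M=R.from_euler("xyz",s["tcp_rot"]).as_matrix();print(M.round(3))
```

```text
[ 0.4705 -0.0818  0.1687  0.307 ]
[[-0.5, -0.1], [-0.3, 0.8], [0.2, -1.1], [0.6, 0.3], [-1.0, 0.3], [0.2, -0.6], [1.1, -0.4], [-0.1, -0.0], [0.0, 0.2]]
bar [[ 0.4835 -0.1583  0.1449]] hinge [[ 0.47051168 -0.08182297  0.06      ]] dial [[ 0.48310765 -0.15575768  0.06      ]]
0.2 [[ 0.485 -0.167  0.136]]
0.5 [[ 0.481 -0.141  0.158]]
1 [[ 0.471 -0.087  0.175]]
1.5 [[ 0.462 -0.032  0.163]]
2 [[0.455 0.011 0.127]]
2.3 [[0.452 0.026 0.096]]
2.68 [[0.451 0.031 0.053]]
[0.18818635 0.62215383 0.23126112] [-3.14157145e+00 -6.62868969e-05  2.84787048e+00] [-1.375  0.383  0.044  1.598 -0.018  1.161 -0.05 ]
[[-0.957  0.29  -0.   ]
 [ 0.29   0.957 -0.   ]
 [ 0.    -0.    -1.   ]]
```

Request:
{"name": "apply_moves", "arguments": {"rows": [{"x":-5.2,"y":-2.78},{"x":-5.2,"y":-2.78},{"x":-5.2,"y":-2.78},{"x":-5.2,"y":-2.78},{"x":-5.2,"y":-2.78},{"x":-5.2,"y":-2.78},{"x":-2.19,"y":-5.5},{"x":-2.19,"y":-5.5},{"x":-2.19,"y":-5.5},{"x":-2.19,"y":-5.5},{"x":-2.19,"y":-5.5},{"x":-2.19,"y":-5.5},{"x":-2.19,"y":-5.5},{"x":-2.19,"y":-5.5},{"x":-2.19,"y":-5.5}]}}

```text
schema error: expected keys x, y, z, yaw, claw
```

Request:
{"name": "apply_moves", "arguments": {"rows": [{"yaw":0.1786},{"yaw":0.1786},{"yaw":0.1786},{"yaw":0.1786},{"yaw":0.1786},{"yaw":0.1786},{"yaw":0.1786},{"yaw":0.1786},{"yaw":0.1786},{"yaw":0.1786},{"yaw":0.1786},{"yaw":0.1786},{"yaw":0.1786},{"yaw":0.1786},{"yaw":0.1786},{}]}}

```text
schema error: expected keys x, y, z, yaw, claw
```

```bash
cat > st.py <<'E'
from fit import *
p=np.load("p.npy"); s=read_state()
M=R.from_euler("xyz",s["tcp_rot"]).as_matrix()
c,n=np.cos(p[2]),np.sin(p[2]); J=np.array([[c,-n,0],[n,c,0],[0,0,1]])
t=J.T@(np.array(s["tcp_pos"])-[p[0],p[1],0])
print("t",round(s["time_s"],2),"tcp jig",t.round(4),"world",np.round(s["tcp_pos"],4),"op",round(s["opening"],4),"grip",round(s["grip_force"],1),"F",np.round(s["contact_force"],1))
print((J.T@M).round(3).tolist(), np.round(s["qpos"],2))
E
python3 st.py
```

```text
t 2.15 tcp jig [-0.1601  0.7414  0.2313] world [0.1882 0.6222 0.2313] op 0.0856 grip 0.0 F [-0.1 -0.2 -0.1]
[[-0.895, 0.446, -0.0], [0.446, 0.895, 0.0], [0.0, -0.0, -1.0]] [-1.37  0.38  0.04  1.6  -0.02  1.16 -0.05]
```

Request:
{"name": "apply_moves", "arguments": {"rows": [{"x":-5.2,"y":-2.78,"z":0,"yaw":0,"claw":1},{"x":-5.2,"y":-2.78,"z":0,"yaw":0,"claw":1},{"x":-5.2,"y":-2.78,"z":0,"yaw":0,"claw":1},{"x":-5.2,"y":-2.78,"z":0,"yaw":0,"claw":1},{"x":-5.2,"y":-2.78,"z":0,"yaw":0,"claw":1},{"x":-5.2,"y":-2.78,"z":0,"yaw":0,"claw":1},{"x":-2.19,"y":-5.5,"z":0,"yaw":0,"claw":1},{"x":-2.19,"y":-5.5,"z":0,"yaw":0,"claw":1},{"x":-2.19,"y":-5.5,"z":0,"yaw":0,"claw":1},{"x":-2.19,"y":-5.5,"z":0,"yaw":0,"claw":1},{"x":-2.19,"y":-5.5,"z":0,"yaw":0,"claw":1},{"x":-2.19,"y":-5.5,"z":0,"yaw":0,"claw":1},{"x":-2.19,"y":-5.5,"z":0,"yaw":0,"claw":1},{"x":-2.19,"y":-5.5,"z":0,"yaw":0,"claw":1},{"x":-2.19,"y":-5.5,"z":0,"yaw":0,"claw":1}], "squeeze": 20}}

```text
time_s: 4.03
tcp_pos: [0.4841, -0.1604, 0.2318]
tcp_rot: [3.141, 0.001, 2.848]
contact_force: [-0.3, 0.4, 0.2]
opening: 0.0855
grip_force: 0.0
```

Request:
{"name": "apply_moves", "arguments": {"rows": [{"x":0,"y":0,"z":0,"yaw":0.1786,"claw":1},{"x":0,"y":0,"z":0,"yaw":0.1786,"claw":1},{"x":0,"y":0,"z":0,"yaw":0.1786,"claw":1},{"x":0,"y":0,"z":0,"yaw":0.1786,"claw":1},{"x":0,"y":0,"z":0,"yaw":0.1786,"claw":1},{"x":0,"y":0,"z":0,"yaw":0.1786,"claw":1},{"x":0,"y":0,"z":0,"yaw":0.1786,"claw":1},{"x":0,"y":0,"z":0,"yaw":0.1786,"claw":1},{"x":0,"y":0,"z":0,"yaw":0.1786,"claw":1},{"x":0,"y":0,"z":0,"yaw":0.1786,"claw":1},{"x":0,"y":0,"z":0,"yaw":0.1786,"claw":1},{"x":0,"y":0,"z":0,"yaw":0.1786,"claw":1},{"x":0,"y":0,"z":0,"yaw":0.1786,"claw":1},{"x":0,"y":0,"z":0,"yaw":0.1786,"claw":1},{"x":0,"y":0,"z":0,"yaw":0.1786,"claw":1}]}}

```text
time_s: 5.9
tcp_pos: [0.484, -0.1586, 0.2315]
tcp_rot: [-3.141, -0.001, 0.163]
contact_force: [-0.2, -0.6, -1.0]
opening: 0.0851
grip_force: 0.0
```

```bash
python3 st.py
```

```text
t 5.9 tcp jig [ 0.0004 -0.078   0.2315] world [ 0.484  -0.1586  0.2315] op 0.0851 grip 0.0 F [-0.2 -0.6 -1. ]
[[1.0, -0.006, 0.001], [-0.006, -1.0, 0.0], [0.001, -0.0, -1.0]] [-0.62  0.15  0.94  1.97 -0.14  1.09 -1.03]
```

Request:
{"name": "apply_moves", "arguments": {"rows": [{"x":0,"y":0,"z":4,"yaw":0,"claw":1},{"x":0,"y":0,"z":4,"yaw":0,"claw":1},{"x":0,"y":0,"z":2.5,"yaw":0,"claw":1},{"x":0,"y":0,"z":0,"yaw":0,"claw":0.05},{"x":0,"y":0,"z":0,"yaw":0,"claw":0.05},{"x":0,"y":0,"z":0,"yaw":0,"claw":0.05},{"x":0,"y":0,"z":0,"yaw":0,"claw":0.05},{"x":0,"y":0,"z":0,"yaw":0,"claw":0.05}], "squeeze": 20}}

```text
time_s: 6.9
tcp_pos: [0.4853, -0.1604, 0.1277]
tcp_rot: [3.139, -0.003, 0.168]
contact_force: [-1.0, -2.9, 4.2]
opening: 0.0127
grip_force: 22.2
```

```bash
python3 st.py
python3 - <<'E'
from fit import *
a=0.307
b=bar(a)
for th in np.linspace(a,2.3,15)[1:]:
    n=bar(th); d=n-b; b=n; print(round(th,2),"y",round(-d[1]*100,2),"z",round(-d[2]*100,2))
im=snapshot("scene"); save("scene","g1",cv2.resize(im[130:330,200:400],None,fx=3,fy=3,interpolation=cv2.INTER_CUBIC))
E
```

```text
t 6.9 tcp jig [ 0.0014 -0.0799  0.1277] world [ 0.4853 -0.1604  0.1277] op 0.0127 grip 22.2 F [-1.  -2.9  4.2]
[[1.0, -0.001, 0.003], [-0.001, -1.0, -0.003], [0.003, 0.003, -1.0]] [-0.51  0.34  0.87  2.05 -0.33  0.89 -0.86]
0.45 y -1.28 z -1.01
0.59 y -1.41 z -0.82
0.73 y -1.52 z -0.61
0.88 y -1.59 z -0.39
1.02 y -1.63 z -0.16
1.16 y -1.63 z 0.07
1.3 y -1.61 z 0.3
1.45 y -1.55 z 0.53
1.59 y -1.46 z 0.74
1.73 y -1.34 z 0.94
1.87 y -1.19 z 1.12
2.02 y -1.02 z 1.28
2.16 y -0.83 z 1.41
2.3 y -0.62 z 1.51
```

View pics/g1.png

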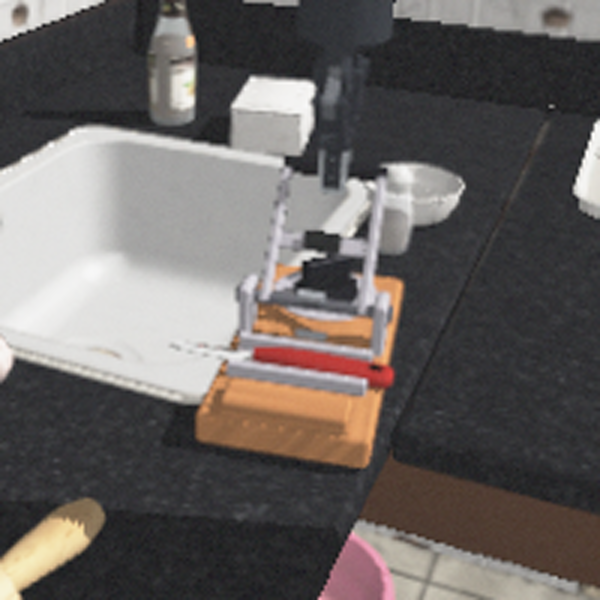

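The fingers hold the bar at crop (330,183), with the opening at 13 mm and the grip at 22 N. Next I carry it round.

Request:
{"name": "apply_moves", "arguments": {"rows": [{"x":0,"y":-1.3,"z":-1.0,"yaw":0,"claw":0.05},{"x":0,"y":-1.4,"z":-0.8,"yaw":0,"claw":0.05},{"x":0,"y":-1.5,"z":-0.6,"yaw":0,"claw":0.05},{"x":0,"y":-1.6,"z":-0.4,"yaw":0,"claw":0.05},{"x":0,"y":-1.6,"z":-0.2,"yaw":0,"claw":0.05},{"x":0,"y":-1.6,"z":0.1,"yaw":0,"claw":0.05},{"x":0,"y":-1.6,"z":0.3,"yaw":0,"claw":0.05}]}}

```text
time_s: 7.82
tcp_pos: [0.4676, -0.0558, 0.1537]
tcp_rot: [3.139, -0.003, 0.168]
contact_force: [1.1, -3.6, 3.8]
opening: 0.0134
grip_force: 23.3
```

```bash
python3 st.py
```

```text
t 7.83 tcp jig [0.0015 0.0262 0.1537] world [ 0.4676 -0.0558  0.1537] op 0.0134 grip 23.3 F [ 1.1 -3.6  3.8]
[[1.0, -0.001, 0.003], [-0.001, -1.0, -0.002], [0.003, 0.002, -1.0]] [-0.79  0.18  0.9   2.12 -0.17  0.91 -1.2 ]
```

Request:
{"name": "apply_moves", "arguments": {"rows": [{"x":0,"y":-1.55,"z":0.5,"yaw":0,"claw":0.05},{"x":0,"y":-1.45,"z":0.75,"yaw":0,"claw":0.05},{"x":0,"y":-1.35,"z":0.95,"yaw":0,"claw":0.05},{"x":0,"y":-1.2,"z":1.1,"yaw":0,"claw":0.05},{"x":0,"y":-1.0,"z":1.3,"yaw":0,"claw":0.05},{"x":0,"y":-0.85,"z":1.4,"yaw":0,"claw":0.05},{"x":0,"y":-0.5,"z":1.2,"yaw":0,"claw":0.05},{"x":0,"y":0,"z":0,"yaw":0,"claw":0.05}]}}

```text
time_s: 8.82
tcp_pos: [0.4531, 0.0244, 0.0789]
tcp_rot: [3.141, -0.001, 0.169]
contact_force: [6.0, -0.7, -3.9]
opening: 0.0131
grip_force: 22.7
```

```bash
python3 st.py
```

```text
t 8.82 tcp jig [0.0007 0.1076 0.0789] world [0.4531 0.0244 0.0789] op 0.0131 grip 22.7 F [ 6.  -0.7 -3.9]
[[1.0, 0.0, 0.001], [0.0, -1.0, -0.001], [0.001, 0.001, -1.0]] [-0.85  0.3   0.79  2.21 -0.31  0.75 -1.26]
```

Request:
{"name": "apply_moves", "arguments": {"rows": [{"x":0,"y":0,"z":0,"yaw":0,"claw":0.5},{"x":0,"y":0,"z":0,"yaw":0,"claw":0.5},{"x":0,"y":0,"z":0,"yaw":0,"claw":0.5},{"x":0,"y":-0.3,"z":-2.5,"yaw":0,"claw":0.5},{"x":0,"y":0,"z":-2.0,"yaw":0,"claw":0},{"x":0,"y":0,"z":0,"yaw":0,"claw":0},{"x":0,"y":0,"z":0,"yaw":0,"claw":0},{"x":0,"y":0,"z":0,"yaw":0,"claw":0},{"x":0,"y":0,"z":0,"yaw":0,"claw":0}]}}

```text
time_s: 9.95
tcp_pos: [0.4517, 0.0264, 0.1246]
tcp_rot: [3.141, 0.002, 0.169]
contact_force: [0.8, -0.2, 0.7]
opening: 0.0002
grip_force: 0.0
```

```bash
python3 st.py
python3 - <<'E'
from fit import *
im=snapshot("scene"); save("scene","g2",cv2.resize(im[170:310,230:370],None,fx=4,fy=4,interpolation=cv2.INTER_CUBIC))
E
```

```text
t 9.95 tcp jig [-0.0004  0.1099  0.1246] world [0.4517 0.0264 0.1246] op 0.0002 grip 0.0 F [ 0.8 -0.2  0.7]
[[1.0, -0.0, -0.002], [-0.0, -1.0, -0.001], [-0.002, 0.001, -1.0]] [-0.93  0.19  0.85  2.18 -0.19  0.84 -1.36]
```

View pics/g2.png

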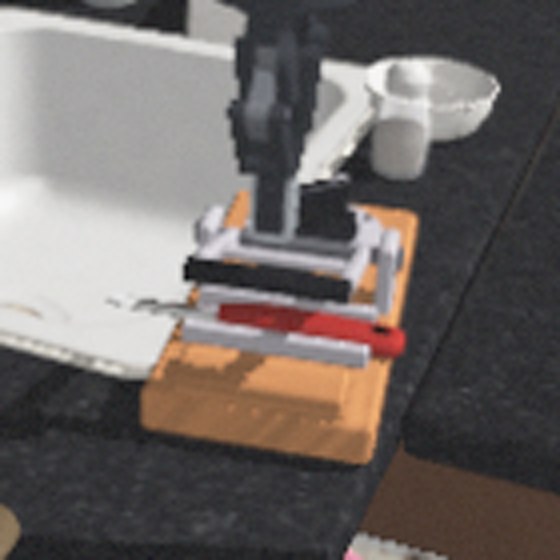

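The lever is over at about 2.28, with the bar at crop (268,280) and the shut fingertips above it. I'll push down.

Request:
{"name": "apply_moves", "arguments": {"rows": [{"x":0,"y":0,"z":1.8,"yaw":0,"claw":0},{"x":0,"y":0,"z":0.6,"yaw":0,"claw":0},{"x":0,"y":-0.1,"z":0.6,"yaw":0,"claw":0},{"x":0,"y":-0.1,"z":0.6,"yaw":0,"claw":0},{"x":0,"y":-0.1,"z":0.6,"yaw":0,"claw":0},{"x":0,"y":0,"z":0.6,"yaw":0,"claw":0}]}}

```text
time_s: 10.75
tcp_pos: [0.4512, 0.0321, 0.0783]
tcp_rot: [-3.136, 0.003, 0.17]
contact_force: [-6.2, 5.8, 14.4]
opening: 0.0001
grip_force: 7.1
```

```bash
python3 st.py
```

```text
t 10.75 tcp jig [1.000e-04 1.156e-01 7.830e-02] world [0.4512 0.0321 0.0783] op 0.0001 grip 7.1 F [-6.2  5.8 14.4]
[[1.0, 0.001, -0.003], [0.001, -1.0, 0.005], [-0.003, -0.005, -1.0]] [-0.87  0.3   0.79  2.21 -0.32  0.75 -1.26]
```

Request:
{"name": "apply_moves", "arguments": {"rows": [{"x":0,"y":0,"z":0.6,"yaw":0,"claw":0},{"x":0,"y":0,"z":0.6,"yaw":0,"claw":0},{"x":0,"y":0,"z":0.5,"yaw":0,"claw":0},{"x":0,"y":0,"z":0.2,"yaw":0,"claw":0},{"x":0,"y":0,"z":0,"yaw":0,"claw":0}]}}

```text
time_s: 11.38
tcp_pos: [0.4522, 0.0312, 0.0592]
tcp_rot: [-3.139, 0.0, 0.169]
contact_force: [-3.3, 4.0, 12.0]
opening: 0.0003
grip_force: 5.9
```

```bash
python3 st.py
```

```text
t 11.38 tcp jig [0.001  0.1145 0.0592] world [0.4522 0.0312 0.0592] op 0.0003 grip 5.9 F [-3.3  4.  12. ]
[[1.0, 0.001, -0.0], [0.001, -1.0, 0.003], [-0.0, -0.003, -1.0]] [-0.83  0.34  0.76  2.21 -0.37  0.71 -1.22]
```

Request:
{"name": "apply_moves", "arguments": {"rows": [{"x":0,"y":0,"z":0.2,"yaw":0,"claw":0},{"x":0,"y":0,"z":0.1,"yaw":0,"claw":0},{"x":0,"y":0,"z":0,"yaw":0,"claw":0},{"x":0,"y":0,"z":0,"yaw":0,"claw":0}]}}

```text
time_s: 11.88
tcp_pos: [0.4524, 0.0312, 0.0579]
tcp_rot: [-3.136, 0.001, 0.169]
contact_force: [-9.1, 4.1, 29.9]
opening: 0.0
grip_force: 14.9
```

Request:
{"name": "apply_moves", "arguments": {"rows": [{"x":0,"y":0,"z":-3,"yaw":0,"claw":0},{"x":0,"y":0,"z":-5,"yaw":0,"claw":1},{"x":0,"y":-2,"z":-4,"yaw":0,"claw":1},{"x":0,"y":-2,"z":0,"yaw":0,"claw":1}]}}

```text
time_s: 12.38
tcp_pos: [0.4483, 0.0692, 0.1784]
tcp_rot: [-3.139, -0.008, 0.167]
contact_force: [-0.2, 0.7, -1.0]
opening: 0.0541
grip_force: 0.0
```

```bash
python3 st.py
python3 - <<'E'
from fit import *
p=np.load("p.npy")
T=snapshot("top"); 
for n in("dial_grip","lever_bar","clamp_shoe"):
    r=place_of(n,"top"); print(n,r[:1]);
print("exp", proj(jw(p,[PTS["dial_grip"],bar(2.68)]),"top").round(1))
S=snapshot("scene")
A=cv2.resize(T[200:280,175:290],None,fx=5,fy=5,interpolation=cv2.INTER_CUBIC)
# mark expected nose-tip positions for stops
for k,d in enumerate((0,.6,1.2,1.8)):
    a=d-.9
    q=(proj(jw(p,[.04*np.sin(a),-.075-.04*np.cos(a),.037]),"top")[0]-[175,200]+.5)*5
    cv2.circle(A,(int(q[0]),int(q[1])),2,(0,255,0),-1)
save("top","d_top",A)
B=cv2.resize(S[170:310,230:370],None,fx=4,fy=4,interpolation=cv2.INTER_CUBIC); save("scene","d_scene",B)
E
```

```text
t 12.38 tcp jig [0.0034 0.1526 0.1784] world [0.4483 0.0692 0.1784] op 0.0541 grip 0.0 F [-0.2  0.7 -1. ]
[[1.0, -0.002, 0.008], [-0.002, -1.0, 0.002], [0.008, -0.002, -1.0]] [-1.09  0.06  0.88  2.14 -0.06  0.95 -1.57]
dial_grip [{'uv': [265.0, 242.9], 'score': 0.68}]
lever_bar [{'uv': [193.5, 251.3], 'score': 0.68}]
clamp_shoe [{'uv': [189.7, 251.0], 'score': 0.46}]
exp [[261.8 238.6]
 [190.4 249.2]]
```

View pics/d_top.png

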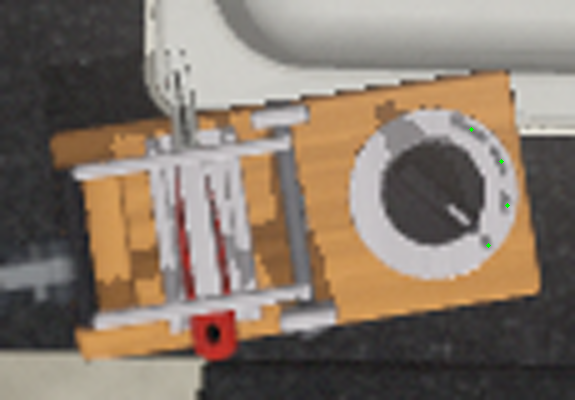

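View pics/d_scene.png

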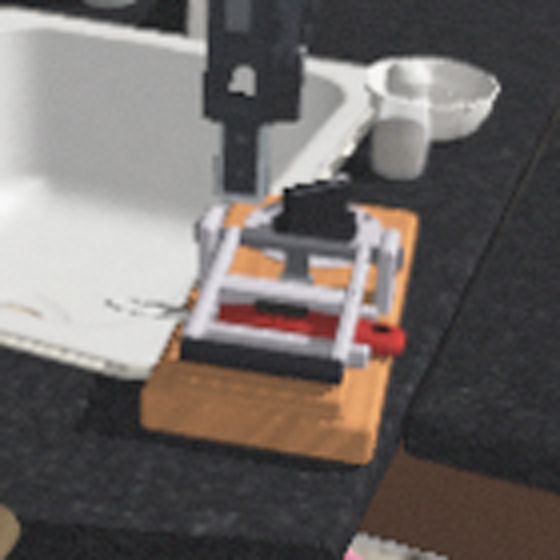

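The lever is shut. The dial's line points from crop (445,205) to (470,225), about 0.1 rad past the one-pip mark, so I move over it.

Request:
{"name": "apply_moves", "arguments": {"rows": [{"x":-0.3,"y":5.7,"z":0,"yaw":0,"claw":0.6},{"x":0,"y":5.7,"z":0,"yaw":0,"claw":0.6},{"x":0,"y":5.7,"z":0,"yaw":0,"claw":0.6},{"x":0,"y":5.7,"z":0,"yaw":0,"claw":0.6},{"x":0,"y":0,"z":0,"yaw":-0.154,"claw":0.6},{"x":0,"y":0,"z":0,"yaw":-0.154,"claw":0.6},{"x":0,"y":0,"z":0,"yaw":-0.154,"claw":0.6},{"x":0,"y":0,"z":0,"yaw":-0.154,"claw":0.6},{"x":0,"y":0,"z":0,"yaw":-0.154,"claw":0.6},{"x":0,"y":0,"z":5,"yaw":0,"claw":0.6},{"x":0,"y":0,"z":0,"yaw":0,"claw":0.6}]}}

```text
time_s: 14.0
tcp_pos: [0.4757, -0.1568, 0.1215]
tcp_rot: [-3.133, 0.007, 0.936]
contact_force: [-0.5, -0.7, -0.6]
opening: 0.0512
grip_force: 0.0
```

```bash
python3 st.py
python3 - <<'E'
from fit import *
p=np.load("p.npy")
print(proj(jw(p,[0,-.075,.035]),"top"))
# line direction -> angle, top of bar at z .066
A=onplane(np.array([445,205])/5+[174.5,199.5],.066,"top");B=onplane(np.array([470,225])/5+[174.5,199.5],.066,"top")
d=B-A; w=np.arctan2(d[1],d[0])-p[2]; print("dial",(w+np.pi/2+.9), "ends",A,B,jw(p,[0,-.075,.066]))
E
```

```text
t 14.0 tcp jig [-0.0075 -0.0748  0.1215] world [ 0.4757 -0.1568  0.1215] op 0.0512 grip 0.0 F [-0.5 -0.7 -0.6]
[[0.72, 0.694, -0.011], [0.694, -0.72, 0.001], [-0.007, -0.008, -1.0]] [-0.48  0.32  0.82  2.07 -0.3   0.88 -0.12]
[[261.3913434  238.29485153]]
dial 0.07961599430063393 ends [ 0.47849943 -0.16017085] [ 0.46834954 -0.17347708] [[ 0.48310765 -0.15575768  0.066     ]]
```

Request:
{"name": "apply_moves", "arguments": {"rows": [{"x":0.5,"y":0.5,"z":2.5,"yaw":0,"claw":0.6},{"x":0,"y":0,"z":0,"yaw":0,"claw":0.6}]}}

```text
time_s: 14.25
tcp_pos: [0.4864, -0.1558, 0.0998]
tcp_rot: [-3.14, 0.003, 0.938]
contact_force: [0.8, -0.6, 0.5]
opening: 0.0509
grip_force: 0.0
```

```bash
python3 st.py
```

```text
t 14.25 tcp jig [ 0.0032 -0.0756  0.0998] world [ 0.4864 -0.1558  0.0998] op 0.0509 grip 0.0 F [ 0.8 -0.6  0.5]
[[0.719, 0.695, -0.003], [0.695, -0.719, -0.0], [-0.003, -0.002, -1.0]] [-0.45  0.38  0.79  2.06 -0.36  0.84 -0.09]
```

Request:
{"name": "apply_moves", "arguments": {"rows": [{"x":-0.2,"y":-0.25,"z":3,"yaw":0,"claw":0.6},{"x":0,"y":0,"z":2.6,"yaw":0,"claw":0.6},{"x":0,"y":0,"z":0,"yaw":0,"claw":0.6}]}}

```text
time_s: 14.62
tcp_pos: [0.483, -0.1556, 0.0442]
tcp_rot: [-3.139, 0.002, 0.938]
contact_force: [-0.1, -0.0, 0.1]
opening: 0.051
grip_force: 0.0
```

```bash
python3 st.py
```

```text
t 14.62 tcp jig [-0.0001 -0.0748  0.0442] world [ 0.483  -0.1556  0.0442] op 0.051 grip 0.0 F [-0.1 -0.   0.1]
[[0.718, 0.696, -0.003], [0.696, -0.718, 0.001], [-0.002, -0.002, -1.0]] [-0.38  0.47  0.71  2.09 -0.46  0.74 -0.  ]
```

Request:
{"name": "apply_moves", "arguments": {"rows": [{"x":0,"y":0,"z":0,"yaw":0,"claw":0},{"x":0,"y":0,"z":0,"yaw":0,"claw":0},{"x":0,"y":0,"z":0,"yaw":0,"claw":0},{"x":0,"y":0,"z":0,"yaw":0,"claw":0},{"x":0,"y":0,"z":0,"yaw":-0.14,"claw":0},{"x":0,"y":0,"z":0,"yaw":-0.14,"claw":0},{"x":0,"y":0,"z":0,"yaw":-0.14,"claw":0},{"x":0,"y":0,"z":0,"yaw":-0.14,"claw":0},{"x":0,"y":0,"z":0,"yaw":-0.14,"claw":0},{"x":0,"y":0,"z":0,"yaw":-0.14,"claw":0},{"x":0,"y":0,"z":0,"yaw":-0.14,"claw":0},{"x":0,"y":0,"z":0,"yaw":-0.12,"claw":0},{"x":0,"y":0,"z":0,"yaw":0,"claw":0}], "squeeze": 70}}

```text
time_s: 16.25
tcp_pos: [0.4841, -0.1555, 0.046]
tcp_rot: [3.141, -0.001, 2.039]
contact_force: [-3.2, 1.2, 7.9]
opening: 0.0102
grip_force: 69.8
```

```bash
python3 st.py; python3 -c "
from plant import *;print(read_state()['moment'])"
```

```text
t 16.25 tcp jig [ 0.001  -0.0749  0.046 ] world [ 0.4841 -0.1555  0.046 ] op 0.0102 grip 69.8 F [-3.2  1.2  7.9]
[[-0.295, 0.955, 0.0], [0.955, 0.295, 0.001], [0.001, 0.0, -1.0]] [-0.16  0.41  0.45  2.08 -0.27  0.71  0.93]
[0.22258171 0.73222358 0.03507027]
```

Request:
{"name": "apply_moves", "arguments": {"rows": [{"x":0,"y":0,"z":0,"yaw":0,"claw":0.6},{"x":0,"y":0,"z":0,"yaw":0,"claw":0.6},{"x":0,"y":0,"z":0,"yaw":0,"claw":0.6},{"x":0,"y":0,"z":-3,"yaw":0,"claw":0.6},{"x":0,"y":0,"z":-5,"yaw":0,"claw":0.6},{"x":0,"y":0,"z":-5,"yaw":0,"claw":0.6},{"x":5,"y":0,"z":-2,"yaw":0,"claw":0.6},{"x":6,"y":0,"z":0,"yaw":0,"claw":0.6},{"x":6,"y":0,"z":0,"yaw":0,"claw":0.6},{"x":0,"y":0,"z":0,"yaw":0,"claw":0.6}]}}

```text
time_s: 17.5
tcp_pos: [0.4052, 0.0004, 0.1938]
tcp_rot: [-3.141, -0.002, 2.048]
contact_force: [-0.2, -0.5, -0.1]
opening: 0.051
grip_force: 0.0
```

```bash
python3 st.py
python3 - <<'E'
from fit import *
T=snapshot("top"); save("top","e_top",cv2.resize(T[200:280,175:290],None,fx=5,fy=5,interpolation=cv2.INTER_CUBIC))
E
```

```text
t 17.5 tcp jig [-0.0506  0.0921  0.1938] world [4.052e-01 4.000e-04 1.938e-01] op 0.051 grip 0.0 F [-0.2 -0.5 -0.1]
[[-0.303, 0.953, -0.001], [0.953, 0.303, 0.002], [0.002, -0.001, -1.0]] [-0.49 -0.07  0.38  2.2   0.03  1.    0.35]
```

View pics/e_top.png

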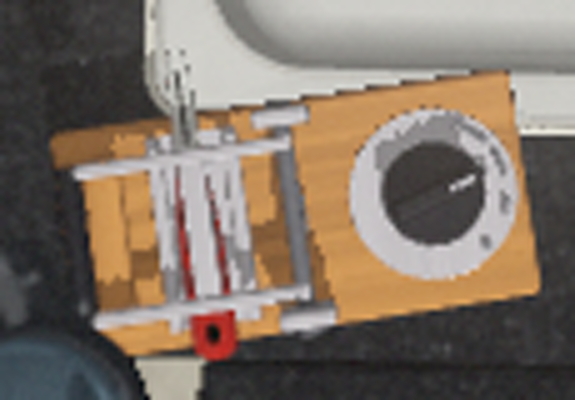

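The dial line at (462,183) points at the three-pip mark near (501,162). The lever is shut over the peeler and the arm is clear.

```bash
python3 -c "
from plant import *;print(close_job())"
```

```text
the job is handed in; nothing more can be done
None
```

I handed the job in at about 17.5 s: the last picture shows the lever shut on the peeler, the dial at the three-pip mark and the arm clear. The hand-in gave no verdict, and I didn't re-check the cup, garlic, salt shaker and bowl at the end.

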